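# Even up the cover screws of a microscope viewing cell

### The arm

A 7-joint arm with a two-finger parallel gripper is mounted at the origin on the work surface. World frame = base frame: x ahead of the robot, y to its left, z up, the work surface at z = 0. Lengths are in m, angles in degrees, forces in N, time in s.
With the tool pointing down it reaches from about 0.425 to 0.875 m from the base axis. Payload 4.7 kg.
Tool frame: the origin (TCP) lies midway between the tips of the shut fingers; the grasp point (between the pads) lies 19 mm behind it (env.grip_point_offset is the distance from the TCP to the grasp point, in m); z points along the fingers, y is the line along which they close (so a half turn about z gives the same grasp; the last joint's range is limited). The gripper opens to 87 mm and grips with 3 to 60 N. Pads are 19 mm wide; open, the fingers measure 117 mm over their backs; the gripper's body (75 mm by 190 mm) begins 51 mm behind the grasp point.
Start: joints at [-70.067, 18.392, -4.016, 83.108, 1.295, 78.541, -3.26], TCP at [0.213, 0.614, 0.223] pointing down, gripper open.
Joint ranges: [-163.93, 163.93], [-17.29, 119.83], [-79.2, 71.16], [3.27, 140.29], [-89.18, 269.18], [5.43, 117.66], [-154.24, 154.24]. Speed limits (degrees/s): [147.25, 147.25, 180, 180, 180, 180, 180].

### API

Orientations are given as [roll, pitch, yaw] about the fixed x, y, z axes, in that order (R = Rz(yaw) Ry(pitch) Rx(roll)).
In Python, from cell import env gives the robot as it stands.
- The arm moves only by the shell command python3 -m jog 'ROWS' [FORCE]. ROWS is JSON, a list of rows, each a list of 7 numbers: the shift along the tool's x, y, z in m, then the turn, a rotation vector about the tool's x, y, z in rad, then the finger opening in m, from 0 to 0.087. A call has 1 to 12 rows; each row shifts and turns the commanded pose from where the row before left it, along the tool's axes as they then stand; what a row does not reach is not made up. A row lasts 1/12 s, in which the tool goes at most 41.7 mm and 7.16 degrees, less where a joint would pass 70% of its speed; a pose out of reach is approached as far as the arm can. A call is refused whole if a number of a shift passes 0.0417 or a number of a turn 0.125, either way. A call with a gripper value outside its range is refused whole. The fingers move at their own pace and stop on an object; FORCE is the grip in N (left out, the last holds). Time passes only in rows, so rows that do not move let the fingers close. It gives the time, the measured TCP pose, the force, the opening and the grip force at its end, in the units of the state.
- env.get_obs(): the state, without advancing time (a new reading comes with each control period).
- env.read_camera(name): name is "scene" or "top" or "wrist"; returns the picture (420x560x3 uint8, blue, green, red); there is no depth.
- env.get_calibration(name): a dict with "fov_y" (degrees; the focal length in pixels is half the picture's height over the tangent of half this angle, whatever the lens; pixels are square), "cx", "cy" (the principal point, pixels), "pose" (4x4, takes a point from camera to world coordinates). Camera axes: x right, y up, looking along -z (the intrinsics and any distortion apply to the point x, -y, -z); pixel columns grow to the right and rows downward; lengths in m; the calibration is good to about 2 mm. A picture is of the moment at which its call begins: read the wrist's pose just before it. get_calibration takes no time and is no camera call; for the wrist camera it gives the pose at the moment of the call.
- env.sign_off(): hands the job in; it is judged then, once.
The state is a dict: "time_s": time; "qpos": joint angles; "joint_velocities": joint speeds; "effort": joint torques, N m; "tool_pos": TCP position; "tool_rot": TCP orientation; "force": force on the tool from outside, world axes, zero at the start; "wrist_torque": the same for the moment, N m; "grip_width": finger opening in m; "grasp_force": force on a finger pad.
Only numpy, scipy, OpenCV 4.12 (cv2) and the standard library are available. Lean on these libraries where they do the work, as an engineer would, in place of code of your own. Each camera call takes 0.05 s, during which the arm holds its last target. There are 200 camera calls.

### The job

Two opposite wing screws on the viewing cell's black cover ring are already home, their wings lying along the rim; the other two still point across it. Using only the T-handled fork wrench on the cell, turn these two clockwise evenly, crossing from one to the other: each about half way first, and only then each fully home, with its wing lying along the rim like the tight pair. Then stand the wrench upright on the bench where you found it and let go.

Things in the scene. Friction and masses are not known exactly. Their poses are not given: they have to be found in the camera images.
- wrench: T-handled fork wrench, about 0.25 kg, standing; sizes in mm. Origin: underside, on the axis; z up. Black bar handle 90 (x) x 20 (y) x 22 high, its middle 122 above the origin; shaft 16 wide. Steel fork foot 44 (x) x 36 (y) x 32 high: two walls along x with a slot 20 wide, 22 deep between, open below and at the ends. A half turn looks the same. Not the round-footed press.
- cell: Fixed viewing cell, drum 200 mm across; origin: centre of underside. Black cover ring, top 50 above origin, white window. Four steel wing screws 65 from the centre: screw_left at x=+65, y=0, screw_right at x=-65, y=0 (cell's frame), both loose; those at y=+65 and -65 are home and fixed. The wing is upright, 42 long, 8 thick, 6 to 22 above the ring, on a collar 20 across, 6 high.
- screw_left (a joint): Turn (rad, clockwise from above is +) of the left, farther loose screw; it does not sink. Wing direction: cell's x axis turned clockwise by this. 0 to 0.25 at start (wing radial), 0.8 half way, 1.57 home (along the rim), stop at 1.8. Stays as left; takes 0.12 N m. Hold the fork's underside 7 to 13 above the ring; it turns 0.29 freely before it drives the wing.
- screw_right (a joint): The same for the right, nearer loose screw (smaller world y). Clearance of the wrench's slot over either wing is 6 mm to each side when centred.
Not all that is in view belongs to the job. Leave any purple look-alike of the wrench alone.

How it is judged (in metres and radians):
On the way, in this order (a step that is already met when the one before it is completed fails the run):
1. both loose screws turned about half way, with the wrench at the cell (value of joint each of screw_left, screw_right above 0.5 rad and horizontal distance between wrench and cell below 0.12 m and height (world z) of wrench above 0.03 m), for 0.05 s.
2. both screws home, with the wrench at the cell (value of joint each of screw_left, screw_right above 1.3 rad and horizontal distance between wrench and cell below 0.12 m and height (world z) of wrench above 0.03 m), for 0.05 s.
At the end, for the whole second after the job is handed in: Both wing screws at 1.3 rad or more (wing along the rim to about 15 degrees, or up to the stop); the wrench standing upright (within 0.1 rad) and still on the bench, within 50 mm of where it stood at the start, released (value of joint each of screw_left, screw_right above 1.3 rad and distance of wrench from where it was at the start of the episode below 0.05 m and height (world z) of wrench below 0.006 m and angle between wrench's own z axis and vertical below 0.1 rad and linear speed of wrench below 0.02 m/s and contact force between the fingers and wrench below 0.2 N); the robot touches nothing.
It fails at once if one screw was turned well past half way (over 1.2 rad) before the other had been brought to about half way (0.45 rad) ((value of joint screw_left above 1.2 rad and value of joint screw_right below 0.45 rad) or (value of joint screw_right above 1.2 rad and value of joint screw_left below 0.45 rad)).
It fails at once if the fingers or the arm themselves touched the cell (contact force between any of the fingers, the arm and cell above 1 N).
It also fails if it takes over 54 s, if anything falls off the work surface, if the arm or the gripper's body presses on something with over 40 N, if the wrist force passes 120 N, or if a joint passes its speed limit or range.

## Working session

There is one attempt and no reset: what is moved stays moved. The work goes in short steps, Python scripts to look and compute and a shell command to move; the robot and the scene stay as the last step left them, time stands still between calls to the robot, and variables do not carry over. Pictures are saved under pics/ and viewed, at most 10 in all, crops included, and the job is handed in when it is done.

```bash
ls; mkdir -p pics
python3 - <<'E'
from cell import env
import cv2,numpy as np
for n in("scene","top"):
    im=env.read_camera(n); cv2.imwrite(f"pics/{n}0.png",im)
    c=env.get_calibration(n); print(n,c)
cv2.imwrite("pics/both.png",cv2.resize(np.vstack([cv2.imread("pics/scene0.png"),cv2.imread("pics/top0.png")]),(400,600)))
o=env.get_obs();print(o)
E
```

```text
pics
scene {'fov_y': 42.05157967909298, 'cx': 278.97390312849205, 'cy': 217.8375800118353, 'pose': array([[ 0.72774178, -0.56590805,  0.387479  ,  1.03920198],
       [ 0.68580475,  0.59385525, -0.42072294, -0.38621633],
       [ 0.00798406,  0.5719126 ,  0.8202757 ,  1.01565105],
       [ 0.        ,  0.        ,  0.        ,  1.        ]])}
top {'fov_y': 44.09863490108656, 'cx': 287.1198154084919, 'cy': 214.4682399848431, 'pose': array([[-0.01401567,  0.98377872, -0.17883789,  0.41231609],
       [-0.99989098, -0.01295843,  0.00707858,  0.06631523],
       [ 0.0046463 ,  0.17891761,  0.98385309,  1.04978706],
       [ 0.        ,  0.        ,  0.        ,  1.        ]])}
{'time_s': 0.1, 'qpos': array([-70.06575643,  18.43284083,  -4.01720763,  83.16597516,
         1.29755872,  78.54021162,  -3.2592859 ]), 'joint_velocities': array([ 0.02252873, -0.13933868, -0.05774684, -0.11979526, -0.05523786,
        0.02674387, -0.08909638]), 'effort': array([ 1.78418236e-04, -4.92569733e+01, -4.05213945e-01, -3.13400102e+01,
       -6.39598933e-02,  3.94418312e-02,  5.55883821e-05]), 'tool_pos': array([0.21286316, 0.61365575, 0.22161044]), 'tool_rot': array([-1.79906350e+02,  7.32300711e-03,  1.60878129e+02]), 'force': array([ 0.68209195, -0.14875134, -0.42525251]), 'wrist_torque': array([ 0.0020858 , -0.01493288, -0.04408346]), 'grasp_force': 0.0, 'grip_width': 0.08705329400947893}
```

View pics/scene0.png

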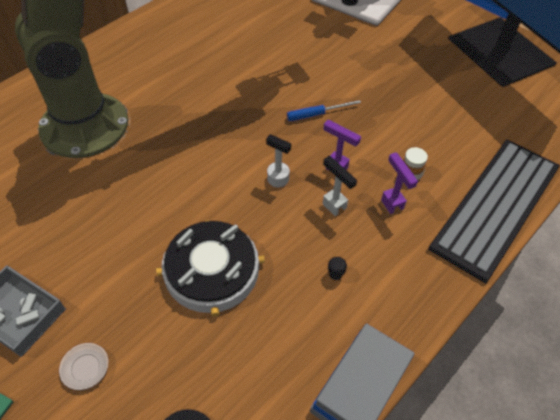

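View pics/top0.png

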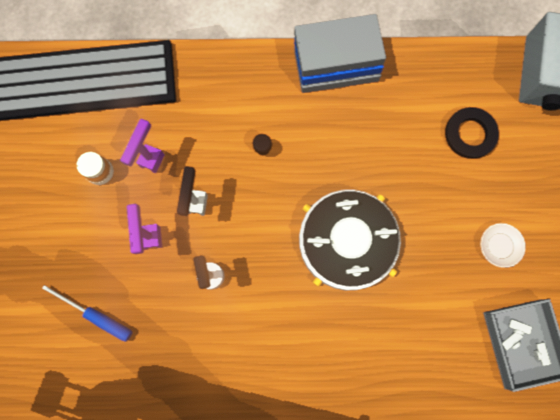

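In the top view the candidates are a black-handled tool with a square foot at (190,192), one with a round foot at (207,273), which is the press, and purple look-alikes at (140,145) and (140,235). The first fits the wrench. The cell is at (350,238), with its loose wings at (318,241) left and (385,233) right. I'll measure these and confirm with a crop.

```bash
cat > h.py <<'E'
from cell import env
import cv2,numpy as np
def ray(c,px,z):
    f=210/np.tan(np.radians(c['fov_y']/2)); px=np.atleast_2d(px).astype(float)
    d=np.c_[(px[:,0]-c['cx'])/f,-(px[:,1]-c['cy'])/f,-np.ones(len(px))]@c['pose'][:3,:3].T
    o=c['pose'][:3,3]; return o+d*((z-o[2])/d[:,2])[:,None]
def proj(c,P):
    f=210/np.tan(np.radians(c['fov_y']/2)); q=(np.atleast_2d(P)-c['pose'][:3,3])@c['pose'][:3,:3]
    return np.c_[c['cx']-f*q[:,0]/q[:,2],c['cy']+f*q[:,1]/q[:,2]]
def blobs(mask,box,amin=20):
    x0,y0,x1,y1=box; m=np.zeros_like(mask); m[y0:y1,x0:x1]=mask[y0:y1,x0:x1]
    n=cv2.findContours(m,cv2.RETR_EXTERNAL,cv2.CHAIN_APPROX_NONE)[0]
    return sorted([k for k in n if cv2.contourArea(k)>=amin],key=cv2.contourArea,reverse=True)
def rect(c,k,z):
    w=ray(c,k.reshape(-1,2),z)[:,:2]
    (x,y),(a,b),t=cv2.minAreaRect((w*1000).astype(np.float32))
    if a<b: a,b,t=b,a,t+90
    return np.round([x,y,a,b,(t+90)%180-90],1)
E
python3 - <<'E'
from h import *
for n,boxh,boxc in(("top",(170,155,212,225),(290,180,412,300)),("scene",(315,150,362,215),(150,210,272,320))):
    im=cv2.imread(f"pics/{n}0.png"); c=env.get_calibration(n)
    hsv=cv2.cvtColor(im,cv2.COLOR_BGR2HSV); dark=(hsv[...,2]<60).astype(np.uint8)*255
    light=((hsv[...,1]<60)&(hsv[...,2]>110)).astype(np.uint8)*255
    for k in blobs(dark,boxh)[:2]: print(n,"handle",rect(c,k,.130),cv2.boundingRect(k))
    for k in blobs(light,boxh)[:3]: print(n,"foot",rect(c,k,.02),cv2.boundingRect(k))
    k=blobs(dark,boxc)[0]; print("ring bbox",cv2.boundingRect(k))
    w=(ray(c,cv2.convexHull(k).reshape(-1,2),.05)[:,:2]*1000).astype(np.float32); print("ring ell",cv2.fitEllipse(w))
    for k in blobs(light,boxc,15)[:7]: print("bl",rect(c,k,.068),cv2.boundingRect(k))
    x0,y0,x1,y1=(120,110,412,300) if n=="top" else (150,110,430,330)
    cv2.imwrite(f"pics/{n}c.png",cv2.resize(im[y0:y1,x0:x1],None,fx=2.7,fy=2.7,interpolation=cv2.INTER_CUBIC))
E
```

```text
top handle [645.9 237.7  45.3  14.6   1.1] (185, 168, 9, 25)
top foot [628.2 240.2  46.7  31.1 -10.3] (189, 190, 17, 25)Traceback (most recent call last):
  File "<stdin>", line 8, in <module>
IndexError: list index out of range
```

```bash
cat > m.py <<'E'
from h import *
for n,boxh,boxc in(("top",(170,155,215,225),(290,180,412,300)),("scene",(315,150,362,218),(150,210,272,320))):
    im=cv2.imread(f"pics/{n}0.png"); c=env.get_calibration(n)
    x0,y0,x1,y1=(120,110,412,300) if n=="top" else (150,110,430,330)
    cv2.imwrite(f"pics/{n}c.png",cv2.resize(im[y0:y1,x0:x1],None,fx=2.7,fy=2.7,interpolation=cv2.INTER_CUBIC))
    hsv=cv2.cvtColor(im,cv2.COLOR_BGR2HSV); print(im[192,188],im[205,188],im[220,330],im[262,330],im[204,347])
    b=im.max(2).astype(int); sp=b-im.min(2)
    dark=((b<85)&(sp<30)).astype(np.uint8)*255
    light=((sp<50)&(b>110)).astype(np.uint8)*255
    for k in blobs(dark,boxh)[:2]: print(n,"handle",rect(c,k,.130),cv2.boundingRect(k))
    for k in blobs(light,boxh)[:3]: print(n,"foot",rect(c,k,.02),cv2.boundingRect(k))
    for k in blobs(dark,boxc)[:1]:
        print("ring bbox",cv2.boundingRect(k))
        w=(ray(c,cv2.convexHull(k).reshape(-1,2),.05)[:,:2]*1000).astype(np.float32); print("ring ell",cv2.fitEllipse(w))
    for k in blobs(light,boxc,12)[:7]: print("bl",rect(c,k,.068),cv2.boundingRect(k))
E
python3 m.py
```

```text
[42 49 68] [36 51 76] [60 72 82] [64 76 86] [232 240 240]
top handle [641.4 240.8  57.5  18.2  -4.2] (182, 167, 12, 32)
top foot [627.8 239.5  47.   32.7 -10. ] (189, 190, 18, 25)
ring bbox (304, 192, 94, 93)
ring ell ((546.711669921875, -63.79417037963867), (181.4041748046875, 182.06137084960938), 51.987548828125)
bl [536.1 -46.  118.   81.3 -60.7] (307, 217, 66, 42)
bl [542.3 -59.1 192.7 190.5  89.3] (299, 190, 102, 100)
bl [481.5 -71.3  45.6  20.7  89.2] (345, 265, 25, 12)
bl [608.9 -55.8  44.7  21.7  89.3] (335, 199, 24, 12)
[ 59 108 162] [ 54  93 140] [ 51  94 141] [37 36 38] [ 74  93 116]
scene handle [631.5 243.7  93.1  38.9 -13.1] (324, 156, 32, 32)
scene foot [627.5 254.   57.   44.5   0. ] (323, 189, 25, 19)
ring bbox (164, 221, 91, 81)
ring ell ((550.8001708984375, -64.43212127685547), (184.570556640625, 190.56338500976562), 50.352577209472656)
bl [548.3 -81.  110.   79.9  61.1] (178, 241, 51, 43)
bl [588.8 -89.9 192.8 134.   54.6] (162, 239, 98, 67)
bl [610.4 -53.1  41.7   9.2 -86. ] (226, 262, 15, 16)
bl [538.3   4.9  42.1  10.8  84.4] (221, 224, 18, 14)
bl [481.8 -67.7  41.7   8.3 -83. ] (177, 229, 15, 15)
bl [623.6 -58.1  15.    7.6 -86.3] (233, 271, 6, 7)
bl [ 567.3 -129.3   14.5    6.1  -84.9] (186, 277, 7, 7)
```

View pics/topc.png

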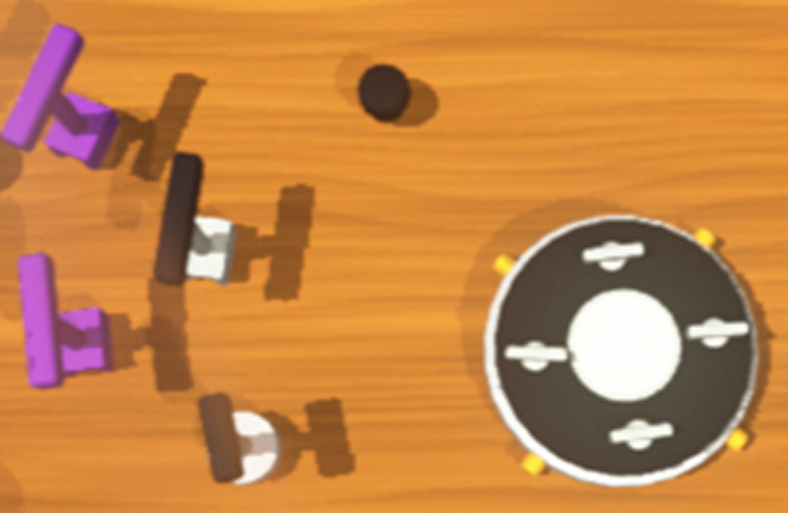

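The crop confirms it: the wrench has a black bar (crop 180,218) and a square steel foot (212,250). The round foot at (255,447) is the press, and the purple ones stay. The cell fits too: the tight pair are 129 mm apart and the yaw is about 97°. Next I'll work out the approach above the wrench.

```bash
cat >> h.py <<'E'
def goto(x,y,z,yaw):
    "remaining shift in the tool's present axes, and turn about tool z"
    from scipy.spatial.transform import Rotation as R
    o=env.get_obs(); r=R.from_euler('xyz',o['tool_rot'],degrees=True)
    d=r.inv().apply(np.array([x,y,z])-o['tool_pos']); dy=(yaw-o['tool_rot'][2]+180)%360-180
    print("pos",o['tool_pos'].round(4),"rot",o['tool_rot'].round(2),"shift mm",(d*1000).round(1),"turn z rad",round(-np.radians(dy),3),"t",o['time_s'],"q7",o['qpos'][6].round(1),"w",round(o['grip_width'],4))
E
python3 - <<'E'
from h import *
c=env.get_calibration("top")
print(ray(c,[[120+180/2.7,110+219/2.7],[120+191/2.7,110+155/2.7],[120+169/2.7,110+283/2.7]],.128))
print(ray(c,[[120+212/2.7,110+250/2.7]],.03))
goto(.632,.24,.223,170)
w=env.get_calibration("wrist");print(w)
E
```

```text
[[0.62548999 0.24191647 0.128     ]
 [0.67000121 0.23536429 0.128     ]
 [0.5817214  0.24835934 0.128     ]]
[[0.62423611 0.23634923 0.03      ]]
pos [0.2129 0.6137 0.2216] rot [-1.7991e+02  1.0000e-02  1.6088e+02] shift mm [-518.4 -215.7   -1. ] turn z rad -0.159 t 0.1 q7 -3.3 w 0.0871
{'fov_y': 70.926838281979, 'cx': 280.1787525416126, 'cy': 206.8946980658507, 'pose': array([[ 3.26886309e-01, -9.13079467e-01, -2.43785209e-01,
         1.46669730e-01],
       [ 9.45063208e-01,  3.15568033e-01,  8.52780711e-02,
         6.37047494e-01],
       [-9.34837021e-04, -2.58268665e-01,  9.66072680e-01,
         3.85272303e-01],
       [ 0.00000000e+00,  0.00000000e+00,  0.00000000e+00,
         1.00000000e+00]])}
```

```bash
python3 -m jog '[[-0.03,-0.0127,0,0,0,0,0.087],[-0.03,-0.0127,0,0,0,0,0.087],[-0.03,-0.0127,0,0,0,0,0.087],[-0.03,-0.0127,0,0,0,0,0.087],[-0.03,-0.0127,0,0,0,0,0.087],[-0.03,-0.0127,0,0,0,0,0.087],[-0.03,-0.0127,0,0,0,0,0.087],[-0.03,-0.0127,0,0,0,0,0.087],[-0.03,-0.0127,0,0,0,0,0.087],[-0.03,-0.0127,0,0,0,0,0.087],[-0.03,-0.0127,0,0,0,0,0.087],[-0.03,-0.0127,0,0,0,0,0.087]]' 40
python3 -c "
from h import *
goto(.626,.241,.223,171)"
```

```text
time_s: 1.1
tool_pos: [0.5039, 0.3508, 0.2222]
tool_rot: [-180.0, -0.0, 160.9]
force: [0.1, -0.4, -0.4]
grip_width: 0.0871
grasp_force: 0.0
pos [0.5039 0.3508 0.2222] rot [-1.7997e+02 -2.0000e-02  1.6088e+02] shift mm [-151.3  -63.8   -0.9] turn z rad -0.177 t 1.1 q7 35.2 w 0.0871
```

```bash
python3 -m jog '[[-0.03,-0.0127,0,0,0,0,0.087],[-0.03,-0.0127,0,0,0,0,0.087],[-0.03,-0.0127,0,0,0,0,0.087],[-0.03,-0.0127,0,0,0,0,0.087],[-0.03,-0.0127,0,0,0,0,0.087],[0,0,0,0,0,-0.09,0.087],[0,0,0,0,0,-0.087,0.087],[0,0,0,0,0,0,0.087],[0,0,0,0,0,0,0.087]]' 40
python3 - <<'E'
from h import *
goto(.626,.241,.223,171)
c=env.get_calibration("wrist"); im=env.read_camera("wrist"); cv2.imwrite("pics/w1.png",im); np.save("w1.npy",c['pose'])
E
```

```text
time_s: 1.85
tool_pos: [0.6238, 0.2432, 0.222]
tool_rot: [-180.0, -0.1, 170.9]
force: [-0.4, 0.6, 0.7]
grip_width: 0.0873
grasp_force: 0.0
pos [0.6238 0.2432 0.222 ] rot [-1.7999e+02 -5.0000e-02  1.7089e+02] shift mm [-2.5 -1.8 -1. ] turn z rad -0.002 t 1.85 q7 60.4 w 0.0873
```

View pics/w1.png

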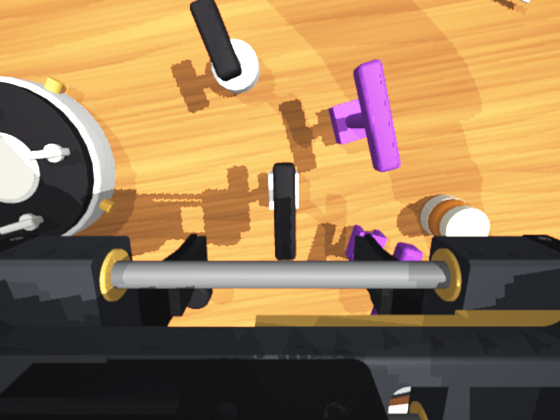

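The wrist view shows the wrench handle centred between the fingers, at cols 274–297 and rows 163–259. A purple tool is near the right finger at (375,245). I'll measure the bar here.

Run:
```python
from h import *
c=env.get_calibration("wrist"); im=cv2.imread("pics/w1.png")
b=im.max(2).astype(int)
k=blobs((b<70).astype(np.uint8)*255,(262,155,310,262))[0]
print(rect(c,k,.133),cv2.boundingRect(k),cv2.contourArea(k))
t=env.get_calibration("top")
for p in([135,141],[136,228]): print("purple handle",ray(t,[p],.13))
l=blobs(((b>150)&(b-im.min(2)<40)).astype(np.uint8)*255,(260,160,310,230))
for k in l: print("foot",rect(c,k,.032),cv2.boundingRect(k))
```

```text
[627.3 246.6  89.1  18.1  -8.3] (273, 163, 22, 97) 1801.0
purple handle [[0.72120709 0.33888613 0.13      ]]
purple handle [[0.5584295 0.3308503 0.13     ]]
foot [625.2 231.6  47.5   5.4  -7.5] (268, 171, 6, 39)
foot [629.5 263.2  46.2   3.7  -8.3] (295, 171, 4, 38)
```

```bash
python3 -m jog '[[-0.003,0.0028,0,0,0,-0.014,0.065],[0,0,0,0,0,0,0.065],[0,0,0.02,0,0,0,0.065],[0,0,0.025,0,0,0,0.065],[0,0,0.025,0,0,0,0.065],[0,0,0.025,0,0,0,0.065],[0,0,0.014,0,0,0,0.065],[0,0,0.01,0,0,0,0.065],[0,0,0,0,0,0,0.065]]' 40
python3 -c "
from h import *
goto(.6272,.2455,.103,171.7)"
```

```text
time_s: 2.65
tool_pos: [0.6262, 0.2452, 0.1013]
tool_rot: [-179.9, -0.2, 171.8]
force: [-0.7, 0.1, -0.7]
grip_width: 0.065
grasp_force: 0.0
pos [0.6262 0.2452 0.1013] rot [-1.7989e+02 -1.7000e-01  1.7183e+02] shift mm [-0.9  0.5 -1.7] turn z rad 0.002 t 2.65 q7 61.9 w 0.065
```

```bash
python3 -m jog '[[-0.001,0,-0.0015,0,0,0,0.028],[0,0,0,0,0,0,0.028],[0,0,0,0,0,0,0.028],[0,0,0,0,0,0,0.0],[0,0,0,0,0,0,0.0],[0,0,0,0,0,0,0.0],[0,0,0,0,0,0,0.0]]' 50
python3 - <<'E'
from h import *
goto(.6272,.2455,.103,171.7)
c=env.get_calibration("wrist"); im=env.read_camera("wrist"); cv2.imwrite("pics/w2.png",im)
b=im.max(2).astype(int)
for n in ("top",):
    im=env.read_camera(n); cv2.imwrite(f"pics/{n}1.png",im)
E
```

```text
time_s: 3.23
tool_pos: [0.6286, 0.2453, 0.1053]
tool_rot: [180.0, 0.0, 171.8]
force: [-0.8, 1.0, 0.2]
grip_width: 0.0264
grasp_force: 0.0
pos [0.6286 0.2453 0.1053] rot [1.7998e+02 2.0000e-02 1.7182e+02] shift mm [1.4 0.  2.3] turn z rad 0.002 t 3.2333 q7 61.9 w 0.0264
```

```bash
python3 -m jog '[[0,0,0,0,0,0,0.0],[0,0,0,0,0,0,0.0],[0,0,0,0,0,0,0.0],[0,0,0,0,0,0,0.0]]' 50
python3 -c "
from h import *
goto(.6272,.2455,.103,171.7)"
```

```text
time_s: 3.67
tool_pos: [0.6286, 0.2454, 0.1052]
tool_rot: [180.0, 0.0, 171.8]
force: [0.9, 0.5, 0.2]
grip_width: 0.0198
grasp_force: 50.0
pos [0.6286 0.2454 0.1052] rot [1.7998e+02 1.0000e-02 1.7182e+02] shift mm [ 1.4 -0.1  2.2] turn z rad 0.002 t 3.6667 q7 61.9 w 0.0198
```

```bash
python3 -m jog '[[0,0,-0.015,0,0,0,0],[0,0,-0.03,0,0,0,0],[0,0,-0.03,0,0,0,0],[0,0,-0.03,0,0,0,0],[0.001,-0.02,0,0,0,0,0],[0.002,-0.036,0,0,0,0,0],[0.002,-0.036,0,0,0,0,0],[0.002,-0.036,0,0,0,0,0],[0.002,-0.036,0,0,0,0,0],[0.002,-0.036,0,0,0,0,0],[0.002,-0.036,0,0,0,0,0],[0.002,-0.036,0,0,0,0,0]]' 
python3 -m jog '[[0.002,-0.036,0,0,0,0.05,0],[0.002,-0.036,0,0,0,0.115,0],[0.001,-0.02,0,0,0,0.115,0],[0,0,0,0,0,0.115,0],[0,0,0,0,0,0.115,0],[0,0,0,0,0,0.115,0],[0,0,0,0,0,0.115,0],[0,0,0,0,0,0.115,0],[0,0,0,0,0,0.115,0],[0,0,0,0,0,0.115,0],[0,0,0,0,0,0.115,0],[0,0,0,0,0,0.1,0]]'
python3 -m jog '[[0,0,0,0,0,0,0],[0,0,0,0,0,0,0]]'
python3 - <<'E'
from h import *
goto(.554,-.128,.21,97)
im=env.read_camera("wrist"); cv2.imwrite("pics/w3.png",im)
E
```

```text
time_s: 4.67
tool_pos: [0.5736, -0.0238, 0.2093]
tool_rot: [-180.0, -0.1, 171.8]
force: [1.9, -0.1, -2.0]
grip_width: 0.0195
grasp_force: 50.0
time_s: 5.67
tool_pos: [0.5511, -0.111, 0.2092]
tool_rot: [-179.9, -0.0, 97.0]
force: [0.5, 0.1, -2.7]
grip_width: 0.0195
grasp_force: 50.0
time_s: 5.83
tool_pos: [0.5514, -0.111, 0.2094]
tool_rot: [-179.9, -0.0, 97.5]
force: [-0.2, -0.3, -2.6]
grip_width: 0.0196
grasp_force: 50.0
pos [ 0.5514 -0.111   0.2094] rot [-1.7992e+02 -1.0000e-02  9.7490e+01] shift mm [-17.2   0.4  -0.6] turn z rad 0.009 t 5.8333 q7 19.8 w 0.0196
```

View pics/w3.png

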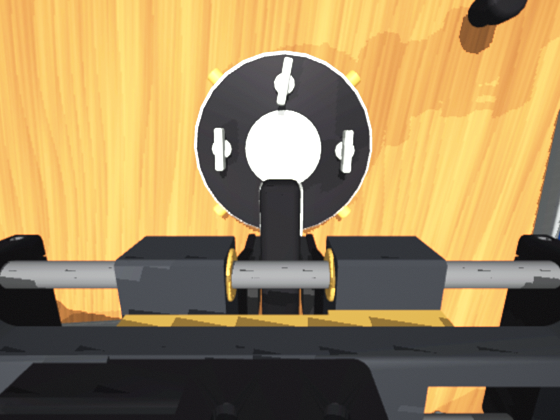

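The wrist view shows the cell whole: the window is at (283,147), the tight wings are at (220,149) and (347,151), and the left loose wing is at (284,81), slightly turned. The held bar points up the picture. Now I'll measure these.

```bash
cat > w.py <<'E'
import sys
from h import *
c=env.get_calibration("wrist"); im=cv2.imread(sys.argv[1]); b=im.max(2).astype(int); sp=b-im.min(2)
white=((b>175)&(sp<45)).astype(np.uint8)*255
out=[]
for k in blobs(white,(200,40,370,182),60):
    x,y,w,h=cv2.boundingRect(k); print((x,y,w,h),cv2.contourArea(k),"z72",rect(c,k,.072),"z50",rect(c,k,.05))
E
python3 w.py pics/w3.png
python3 - <<'E'
from h import *
c=env.get_calibration("wrist"); im=cv2.imread("pics/w3.png"); b=im.max(2).astype(int)
k=blobs((b<75).astype(np.uint8)*255,(190,45,380,182))
for q in k[:2]: print(cv2.boundingRect(q))
hull=cv2.convexHull(k[0]).reshape(-1,2); hull=hull[hull[:,1]<178]
print("ring",cv2.fitEllipse((ray(c,hull,.05)[:,:2]*1000).astype(np.float32)))
o=env.get_obs(); from scipy.spatial.transform import Rotation as R
r=R.from_euler('xyz',o['tool_rot'],degrees=True)
for row in range(174,232,6):
    cols=np.where(b[row,250:312]<75)[0]+250
    print(row,cols.min() if len(cols) else None, cols.max() if len(cols) else None, im[row,281])
for p in([281,180],[281,183]): print("bar end in tool",r.inv().apply(ray(c,[p],o['tool_pos'][2]+.0278)[0]-o['tool_pos']).round(4))
E
```

```text
(245, 110, 76, 72) 4268.5 z72 [547.4 -57.9  75.6  69.5   5.9] z50 [547.7 -59.2  81.1  74.6   5.9]
(200, 51, 170, 84) 631.0 z72 [545.6  -4.6 167.5  67.3   2.3] z50 [545.8  -2.  179.8  72.2   2.3]
(274, 57, 21, 48) 531.5 z72 [541.1   2.3  41.4  19.   71.4] z50 [541.    5.5  44.5  20.3  71.4]
(212, 128, 12, 43) 341.0 z72 [482.6 -69.6  41.7  10.7 -83.6] z50 [478.2 -71.7  44.7  11.5 -83.6]
(342, 130, 13, 43) 336.5 z72 [613.7 -54.3  41.8  11.  -83.6] z50 [618.9 -55.2  44.8  11.8 -83.6]
(335, 142, 8, 18) 75.0 z72 [603.3 -54.8  16.8   6.7 -83.6] z50 [607.7 -55.8  18.1   7.2 -83.6]
(224, 140, 8, 17) 73.5 z72 [492.8 -67.3  15.9   6.9  89. ] z50 [489.1 -69.2  17.    7.4  89. ]
(298, 75, 71, 107)
(198, 80, 67, 102)
ring ((599.52685546875, -36.76005554199219), (69.68919372558594, 122.3502426147461), 26.359163284301758)
174 250 253 [255 255 255]
180 250 311 [28 25 24]
186 250 311 [52 49 50]
192 250 311 [55 51 52]
198 250 311 [57 51 53]
204 250 311 [56 52 53]
210 250 311 [56 52 54]
216 250 311 [55 52 53]
222 250 311 [54 53 53]
228 261 298 [54 51 52]
bar end in tool [ 0.0471  0.0007 -0.0278]
bar end in tool [ 0.0457  0.0007 -0.0278]
```

```bash
python3 -m jog '[[-0.009,0.001,0,0,0,0,0],[-0.0082,0.0011,0,0,0,0.006,0],[0,0,0,0,0,0,0],[0,0,0,0,0,0,0],[0,0,0,0,0,0,0]]'
python3 -c "
from h import *
goto(.5557,-.1278,.165,97)
cv2.imwrite('pics/s1.png',env.read_camera('scene')[180:330,120:310])"
```

```text
time_s: 6.3
tool_pos: [0.5562, -0.1279, 0.21]
tool_rot: [-180.0, -0.0, 97.0]
force: [-0.4, -0.2, -2.4]
grip_width: 0.0194
grasp_force: 50.0
pos [ 0.5562 -0.1279  0.21  ] rot [-1.7999e+02 -2.0000e-02  9.6970e+01] shift mm [ 0.2 -0.5 45. ] turn z rad -0.001 t 6.3 q7 21.4 w 0.0194
```

```bash
python3 -m jog '[[0,0,0.008,0,0,0,0],[0,0,0.008,0,0,0,0],[0,0,0.008,0,0,0,0],[0,0,0.005,0,0,0,0],[0,0,0.005,0,0,0,0],[0,0,0,0,0,0,0]]'
python3 -m jog '[[0,0,0.004,0,0,0,0],[0,0,0.004,0,0,0,0],[0,0,0.003,0,0,0,0],[0,0,0,0,0,0,0],[0,0,0,0,0,0,0]]'
python3 -c "
from h import *
goto(.5557,-.1278,.165,97)
cv2.imwrite('pics/s1.png',cv2.resize(env.read_camera('scene')[190:330,120:310],None,fx=4,fy=4))"
```

```text
time_s: 6.85
tool_pos: [0.5554, -0.1275, 0.1744]
tool_rot: [-179.9, -0.0, 97.0]
force: [0.5, 0.5, -2.7]
grip_width: 0.0196
grasp_force: 50.0
time_s: 7.27
tool_pos: [0.5562, -0.1277, 0.165]
tool_rot: [-180.0, -0.0, 97.0]
force: [0.3, -0.1, -2.8]
grip_width: 0.0196
grasp_force: 50.0
pos [ 0.5562 -0.1277  0.165 ] rot [-179.99   -0.     96.99] shift mm [-0.  -0.5 -0. ] turn z rad -0.0 t 7.2667 q7 22.3 w 0.0196
```

View pics/s1.png

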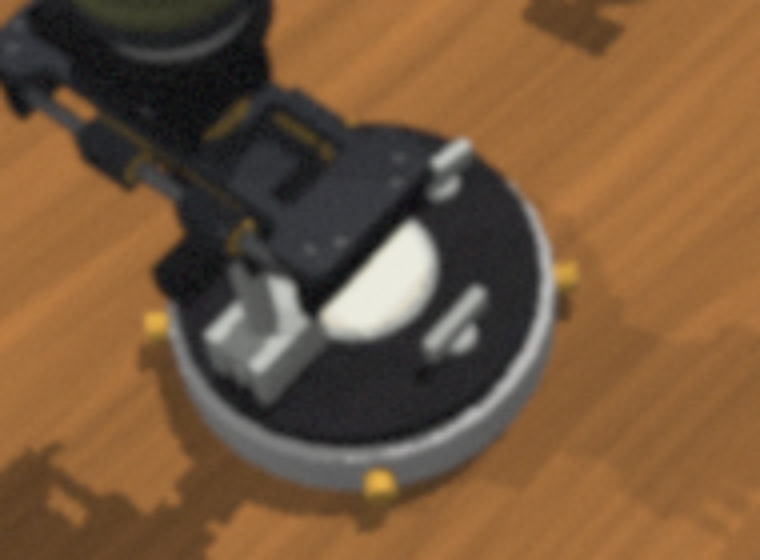

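The fork straddles the right wing (crop 265,345) with no contact force. Turning clockwise to half way.

```bash
python3 -m jog '[[0,0,0,0,0,0.07,0],[0,0,0,0,0,0.1,0],[0,0,0,0,0,0.1,0],[0,0,0,0,0,0.1,0],[0,0,0,0,0,0.1,0],[0,0,0,0,0,0.1,0],[0,0,0,0,0,0.1,0],[0,0,0,0,0,0.1,0],[0,0,0,0,0,0.1,0],[0,0,0,0,0,0.1,0],[0,0,0,0,0,0.1,0],[0,0,0,0,0,0.03,0]]'
python3 -m jog '[[0,0,0,0,0,0,0],[0,0,0,0,0,0,0]]'
python3 -c "
from h import *
goto(.5544,-.1272,.165,34);print(env.get_obs()['wrist_torque'])"
```

```text
time_s: 8.32
tool_pos: [0.5551, -0.1274, 0.1652]
tool_rot: [-179.9, 0.1, 33.7]
force: [-2.8, 1.0, -0.7]
grip_width: 0.0194
grasp_force: 50.0
time_s: 8.48
tool_pos: [0.5555, -0.1272, 0.1649]
tool_rot: [-179.9, 0.1, 34.0]
force: [-2.9, 0.9, -1.7]
grip_width: 0.0195
grasp_force: 50.0
pos [ 0.5555 -0.1272  0.1649] rot [-1.799e+02  5.000e-02  3.405e+01] shift mm [-0.9 -0.6 -0.1] turn z rad 0.001 t 8.4833 q7 -39.3 w 0.0195
[0.2919817  0.99870759 0.03939637]
```

```bash
python3 -m jog '[[0,0,0,0,0,-0.12,0],[0,0,0,0,0,-0.06,0],[0,0,-0.01,0,0,0,0],[0,0,-0.015,0,0,0,0],[0,0,-0.015,0,0,0,0],[0,0,-0.005,0,0,-0.1,0],[0,0,0,0,0,-0.12,0],[0,0,0,0,0,-0.12,0],[0,0,0,0,0,-0.12,0],[0,0,0,0,0,-0.12,0],[0,0,0,0,0,-0.12,0],[0,0,0,0,0,-0.028,0]]'
python3 -m jog '[[0,0,0,0,0,0,0],[0,0,0,0,0,0,0]]'
python3 -c "
from h import *
goto(.5406,.0014,.210,86);cv2.imwrite('pics/w4.png',env.read_camera('wrist'))"
python3 w.py pics/w4.png
```

```text
time_s: 9.48
tool_pos: [0.557, -0.1281, 0.2112]
tool_rot: [179.9, 0.0, 86.2]
force: [-0.0, 1.1, -2.5]
grip_width: 0.0193
grasp_force: 50.0
time_s: 9.65
tool_pos: [0.5568, -0.128, 0.2109]
tool_rot: [179.9, 0.0, 85.9]
force: [-0.9, -0.2, -2.5]
grip_width: 0.0197
grasp_force: 50.0
pos [ 0.5568 -0.128   0.2109] rot [179.9    0.    85.86] shift mm [127.9 -25.5   0.8] turn z rad -0.002 t 9.65 q7 10.6 w 0.0197
(229, 93, 77, 79) 4628.5 z72 [548.8 -61.4  75.8  75.3  -4.1] z50 [547.9 -61.7  81.3  80.7  -4.1]
(244, 40, 21, 49) 543.0 z72 [541.9   2.   41.5  18.8  84.1] z50 [540.4   6.3  44.5  20.2  84.1]
(319, 99, 20, 44) 475.0 z72 [610.2 -54.   40.7  18.8  86. ] z50 [613.8 -53.7  43.6  20.1  86. ]
(291, 40, 66, 142) 359.5 z72 [616.5 -42.  141.5  38.2 -73.3] z50 [620.5 -40.9 151.8  41.  -73.3]
(200, 125, 12, 43) 232.5 z72 [483.3 -69.8  41.7   8.5 -83.7] z50 [477.6 -70.7  44.8   9.2 -83.7]
(200, 40, 43, 29) 105.5 z72 [510.6  15.3  46.9   5.2  26.4] z50 [506.9  20.6  50.3   5.6  26.4]
(208, 136, 8, 17) 74.5 z72 [493.  -67.9  16.    6.5 -87.9] z50 [488.  -68.6  17.1   6.9 -87.9]
```

```bash
python3 -m jog '[[0.018,-0.004,0,0,0,0,0],[0.03,-0.006,0,0,0,0,0],[0.03,-0.006,0,0,0,0,0],[0.03,-0.006,0,0,0,0,0],[0.02,-0.003,0,0,0,0,0],[0,0,0,0,0,0,0],[0,0,0,0,0,0,0],[0,0,0,0,0,0,0]]'
python3 -c "
from h import *
goto(.5409,.0012,.165,86)"
```

```text
time_s: 10.37
tool_pos: [0.5405, 0.0007, 0.2103]
tool_rot: [180.0, 0.0, 85.9]
force: [-0.7, -0.3, -3.3]
grip_width: 0.0199
grasp_force: 50.0
pos [0.5405 0.0007 0.2103] rot [1.7996e+02 4.0000e-02 8.5910e+01] shift mm [ 0.5  0.4 45.3] turn z rad -0.002 t 10.3667 q7 -4.8 w 0.0199
```

```bash
python3 -m jog '[[0,0,0.008,0,0,0,0],[0,0,0.008,0,0,0,0],[0,0,0.008,0,0,0,0],[0,0,0.005,0,0,0,0],[0,0,0.005,0,0,0,0],[0,0,0,0,0,0,0]]'
python3 -m jog '[[0,0,0.004,0,0,0,0],[0,0,0.004,0,0,0,0],[0,0,0.003,0,0,0,0],[0,0,0,0,0,0,0],[0,0,0,0,0,0,0]]'
python3 -c "
from h import *
goto(.5406,.0012,.165,34);print(env.get_obs()['wrist_torque'])"
```

```text
time_s: 10.87
tool_pos: [0.5394, 0.0014, 0.1744]
tool_rot: [-179.9, 0.0, 86.0]
force: [-0.7, -0.1, -3.6]
grip_width: 0.0197
grasp_force: 50.0
time_s: 11.28
tool_pos: [0.5402, 0.0017, 0.1649]
tool_rot: [-180.0, 0.0, 86.0]
force: [-0.5, -0.4, -2.0]
grip_width: 0.0197
grasp_force: 50.0
pos [0.5402 0.0017 0.1649] rot [-179.99    0.     85.99] shift mm [-0.5  0.4 -0.1] turn z rad 0.907 t 11.2833 q7 -4.0 w 0.0197
[-0.08643025  0.03427858  0.01180531]
```

```bash
python3 -m jog '[[0,0,0,0,0,0.07,0],[0,0,0,0,0,0.1,0],[0,0,0,0,0,0.1,0],[0,0,0,0,0,0.1,0],[0,0,0,0,0,0.1,0],[0,0,0,0,0,0.1,0],[0,0,0,0,0,0.1,0],[0,0,0,0,0,0.1,0],[0,0,0,0,0,0.1,0],[0,0,0,0,0,0.037,0],[0,0,0,0,0,0,0],[0,0,0,0,0,0,0]]'
python3 -m jog '[[0,0,0,0,0,-0.12,0],[0,0,0,0,0,-0.06,0],[0,0,-0.01,0,0,0,0],[0,0,-0.015,0,0,0,0],[0,0,-0.015,0,0,0,0],[0,0,-0.005,0,0,-0.1,0],[0,0,0,0,0,0,0],[0,0,0,0,0,0,0]]'
python3 -c "
from h import *
goto(.5555,-.128,.210,51)
cv2.imwrite('pics/top2.png',cv2.resize(env.read_camera('top')[170:310,270:430],None,fx=4,fy=4))"
```

```text
time_s: 12.28
tool_pos: [0.54, 0.0021, 0.1652]
tool_rot: [-180.0, 0.0, 34.1]
force: [-1.3, 1.7, -2.3]
grip_width: 0.0196
grasp_force: 50.0
time_s: 12.95
tool_pos: [0.5407, 0.0016, 0.2109]
tool_rot: [179.9, -0.1, 49.9]
force: [0.1, 0.1, -4.3]
grip_width: 0.0194
grasp_force: 50.0
pos [0.5407 0.0016 0.2109] rot [ 1.7994e+02 -7.0000e-02  4.9880e+01] shift mm [-89.6  94.8   0.8] turn z rad -0.02 t 12.95 q7 -40.7 w 0.0194
```

View pics/top2.png

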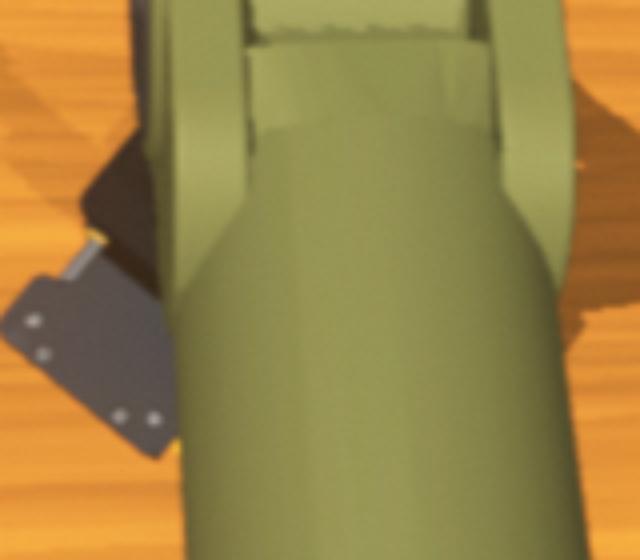

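The arm hides the cell from the top camera. I'll move to the right-screw hover and measure the left wing with the wrist camera, and the right wing with the scene camera first.

```bash
cat > sw.py <<'E'
import sys
from h import *
cx,cy,a=.5481,-.0619,np.radians(96.5)
P={'left':(cx+.065*np.cos(a),cy+.065*np.sin(a)),'right':(cx-.065*np.cos(a),cy-.065*np.sin(a))}
for n in sys.argv[2:]:
    cam,s=n.split(':'); c=env.get_calibration(cam); im=env.read_camera(cam); cv2.imwrite(f'pics/{sys.argv[1]}_{cam}.png',im)
    b=im.max(2).astype(int); light=((b>(150 if cam=='wrist' else 100))&(b-im.min(2)<45)).astype(np.uint8)*255
    u=proj(c,[*P[s],.072])[0]; print(n,"expected px",u.round(0))
    m=np.zeros_like(light); x,y=np.meshgrid(np.arange(560),np.arange(420)); w=ray(c,np.c_[x.ravel(),y.ravel()],.070)[:,:2].reshape(420,560,2)
    m[np.hypot(*(w-P[s]).transpose(2,0,1))<.025]=1
    for k in blobs(light*m,(0,0,560,420),15): 
        r=rect(c,k,.070); print("  ",r,"joint if wing",round(np.radians((96.5-r[4]+60)%180-60),2))
E
python3 sw.py a scene:right
python3 -m jog '[[-0.012,0.012,0,0,0,0,0],[-0.02,0.021,0,0,0,0,0],[-0.02,0.021,0,0,0,0,0],[-0.02,0.021,0,0,0,0,0],[-0.0176,0.0198,0,0,0,-0.02,0],[0,0,0,0,0,0,0],[0,0,0,0,0,0,0],[0,0,0,0,0,0,0]]'
python3 sw.py b wrist:left scene:left
python3 -c "
from h import *
goto(.5547,-.1275,.165,51)"
```

```text
scene:right expected px [186. 275.]
   [ 555.5 -126.5   37.4    7.7   52.9] joint if wing 0.76
time_s: 13.72
tool_pos: [0.5551, -0.127, 0.2094]
tool_rot: [-179.9, 0.0, 51.2]
force: [0.5, 1.8, -2.1]
grip_width: 0.0192
grasp_force: 50.0
wrist:left expected px [185. 105.]
   [539.8   3.6  42.6  10.   52. ] joint if wing 0.78
   [547.7  -4.3  15.8   6.8  47.1] joint if wing 0.86
   [537.6  23.9  28.4   2.9   8.5] joint if wing 1.54
scene:left expected px [229. 231.]
   [540.1   3.5  42.5  12.9  54.2] joint if wing 0.74
pos [ 0.5554 -0.1261  0.2096] rot [-1.7993e+02 -1.0000e-02  5.1310e+01] shift mm [-1.6  0.4 44.6] turn z rad 0.005 t 13.8167 q7 -23.7 w 0.0197
```

Both are half way, at about 0.77. Now turning the right one home.

```bash
python3 -m jog '[[-0.0015,0.0004,0.008,0,0,0,0],[0,0,0.008,0,0,0,0],[0,0,0.008,0,0,0,0],[0,0,0.005,0,0,0,0],[0,0,0.005,0,0,0,0],[0,0,0,0,0,0,0]]'
python3 -m jog '[[0,0,0.004,0,0,0,0],[0,0,0.004,0,0,0,0],[0,0,0.0025,0,0,0,0],[0,0,0,0,0,0,0],[0,0,0,0,0,0,0]]'
python3 -c "
from h import *
goto(.5547,-.1275,.165,-12)"
```

```text
time_s: 14.32
tool_pos: [0.554, -0.1289, 0.1745]
tool_rot: [-179.9, 0.1, 51.2]
force: [0.2, -0.4, -3.3]
grip_width: 0.0193
grasp_force: 50.0
time_s: 14.73
tool_pos: [0.5548, -0.1293, 0.1655]
tool_rot: [-180.0, -0.0, 51.2]
force: [0.8, -0.5, -3.5]
grip_width: 0.0195
grasp_force: 50.0
pos [ 0.5548 -0.1293  0.1655] rot [-179.99   -0.     51.21] shift mm [ 1.3 -1.2  0.5] turn z rad 1.103 t 14.7333 q7 -22.5 w 0.0195
```

```bash
python3 -m jog '[[0.001,-0.001,0,0,0,0.05,0],[0,0,0,0,0,0.1,0],[0,0,0,0,0,0.1,0],[0,0,0,0,0,0.1,0],[0,0,0,0,0,0.1,0],[0,0,0,0,0,0.1,0],[0,0,0,0,0,0.1,0],[0,0,0,0,0,0.1,0],[0,0,0,0,0,0.1,0],[0,0,0,0,0,0.1,0],[0,0,0,0,0,0.1,0],[0,0,0,0,0,0.06,0]]'
python3 -m jog '[[0,0,0,0,0,0,0],[0,0,0,0,0,0,0],[0,0,0,0,0,-0.12,0],[0,0,0,0,0,-0.12,0],[0,0,-0.01,0,0,0,0],[0,0,-0.015,0,0,0,0],[0,0,-0.015,0,0,0,0],[0,0,-0.005,0,0,-0.1,0],[0,0,0,0,0,-0.12,0],[0,0,0,0,0,-0.12,0],[0,0,0,0,0,-0.12,0],[0,0,0,0,0,-0.12,0]]'
python3 -m jog '[[0,0,0,0,0,-0.12,0],[0,0,0,0,0,-0.12,0],[0,0,0,0,0,-0.12,0],[0,0,0,0,0,0,0],[0,0,0,0,0,0,0]]'
python3 -c "
from h import *
goto(.5399,.0017,.210,52)"
```

```text
time_s: 15.73
tool_pos: [0.5546, -0.1268, 0.1658]
tool_rot: [-179.9, 0.0, -12.6]
force: [-0.5, 0.9, -2.1]
grip_width: 0.0196
grasp_force: 50.0
time_s: 16.73
tool_pos: [0.555, -0.1285, 0.2116]
tool_rot: [179.9, -0.1, 34.8]
force: [-0.3, -0.7, -3.4]
grip_width: 0.0197
grasp_force: 50.0
time_s: 17.15
tool_pos: [0.5549, -0.1284, 0.2113]
tool_rot: [179.9, -0.0, 54.9]
force: [0.2, -1.1, -2.6]
grip_width: 0.0196
grasp_force: 50.0
pos [ 0.5549 -0.1284  0.2113] rot [ 1.7993e+02 -2.0000e-02  5.4920e+01] shift mm [ 97.8 -87.1   1.3] turn z rad 0.051 t 17.15 q7 -19.8 w 0.0196
```

```bash
python3 -m jog '[[0.012,-0.011,0,0,0,0,0],[0.022,-0.02,0,0,0,0,0],[0.022,-0.02,0,0,0,0,0],[0.022,-0.02,0,0,0,0,0],[0.0198,-0.0161,0,0,0,0,0],[0,0,0,0,0,0.05,0],[0,0,0,0,0,0,0],[0,0,0,0,0,0,0]]'
python3 sw.py c scene:right
python3 -c "
from h import *
goto(.5399,.0017,.165,52)"
```

```text
time_s: 17.82
tool_pos: [0.5391, 0.0014, 0.2109]
tool_rot: [179.9, 0.0, 52.3]
force: [-0.0, -0.8, -2.0]
grip_width: 0.0196
grasp_force: 50.0
scene:right expected px [186. 275.]
   [ 555.9 -130.8   40.1   16.     3.5] joint if wing 1.62
pos [0.5391 0.0008 0.2109] rot [1.7995e+02 1.0000e-02 5.2210e+01] shift mm [ 1.2  0.  45.9] turn z rad 0.004 t 17.8667 q7 -38.3 w 0.0198
```

Right is home, at about 1.6. Next, the left one home.

```bash
python3 -m jog '[[0.001,0,0.008,0,0,0,0],[0,0,0.008,0,0,0,0],[0,0,0.008,0,0,0,0],[0,0,0.005,0,0,0,0],[0,0,0.005,0,0,0,0],[0,0,0,0,0,0,0]]'
python3 -m jog '[[0,0,0.004,0,0,0,0],[0,0,0.004,0,0,0,0],[0,0,0.003,0,0,0,0],[0,0,0,0,0,0,0],[0,0,0,0,0,0,0]]'
python3 -c "
from h import *
goto(.5399,.0017,.165,-12)"
```

```text
time_s: 18.37
tool_pos: [0.5386, 0.0027, 0.175]
tool_rot: [-179.9, 0.1, 52.3]
force: [0.5, -0.5, -4.5]
grip_width: 0.0198
grasp_force: 50.0
time_s: 18.78
tool_pos: [0.5394, 0.003, 0.1655]
tool_rot: [-180.0, 0.0, 52.4]
force: [0.5, -0.4, -2.4]
grip_width: 0.0195
grasp_force: 50.0
pos [0.5394 0.003  0.1655] rot [-1.7999e+02  1.0000e-02  5.2360e+01] shift mm [-0.7  1.1  0.5] turn z rad 1.123 t 18.7833 q7 -37.4 w 0.0195
```

```bash
python3 -m jog '[[-0.0005,0.001,0,0,0,0.06,0],[0,0,0,0,0,0.1,0],[0,0,0,0,0,0.1,0],[0,0,0,0,0,0.1,0],[0,0,0,0,0,0.1,0],[0,0,0,0,0,0.1,0],[0,0,0,0,0,0.1,0],[0,0,0,0,0,0.1,0],[0,0,0,0,0,0.1,0],[0,0,0,0,0,0.1,0],[0,0,0,0,0,0.1,0],[0,0,0,0,0,0.07,0]]'
python3 -m jog '[[0,0,0,0,0,0,0],[0,0,0,0,0,0,0],[0,0,0,0,0,-0.12,0],[0,0,0,0,0,-0.12,0],[0,0,-0.01,0,0,0,0],[0,0,-0.015,0,0,0,0],[0,0,-0.015,0,0,0,0],[0,0,-0.005,0,0,0,0],[0,0,0,0,0,0,0],[0,0,0,0,0,0,0]]'
python3 sw.py d scene:left
python3 -c "
from h import *
goto(.6286,.2454,.210,-8.2)"
```

```text
time_s: 19.78
tool_pos: [0.5401, 0.0025, 0.1659]
tool_rot: [-179.9, -0.0, -12.6]
force: [-0.2, 0.4, -2.8]
grip_width: 0.0195
grasp_force: 50.0
time_s: 20.62
tool_pos: [0.5401, 0.0019, 0.2107]
tool_rot: [-180.0, -0.0, 1.3]
force: [-0.1, 0.1, -3.1]
grip_width: 0.0195
grasp_force: 50.0
scene:left expected px [229. 231.]
   [550.1   0.6  23.2  17.3  43.6] joint if wing 0.92
pos [0.5396 0.0019 0.2101] rot [-1.80e+02  4.00e-02  1.33e+00] shift mm [  94.6 -241.4    0. ] turn z rad 0.166 t 20.6667 q7 -88.8 w 0.0196
```

```bash
python3 -m jog '[[0.006,-0.015,0,0,0,0,0],[0.011,-0.029,0,0,0,0,0],[0.011,-0.029,0,0,0,0,0],[0.011,-0.029,0,0,0,0,0],[0.011,-0.029,0,0,0,0,0],[0.011,-0.029,0,0,0,0.04,0],[0.011,-0.029,0,0,0,0.04,0],[0.011,-0.029,0,0,0,0.04,0],[0.009,-0.024,0,0,0,0.04,0],[0,0,0,0,0,0,0],[0,0,0,0,0,0,0],[0,0,0,0,0,0,0]]'
python3 sw.py e scene:left scene:right
python3 -c "
from h import *
goto(.6260,.2458,.1052,-8)
im=cv2.imread('pics/e_scene.png'); cv2.imwrite('pics/e_c.png',cv2.resize(im[120:330,150:400],None,fx=2.8,fy=2.8))"
```

```text
time_s: 21.67
tool_pos: [0.632, 0.2431, 0.2091]
tool_rot: [179.9, 0.1, -7.8]
force: [1.1, -0.0, -3.0]
grip_width: 0.0196
grasp_force: 50.0
scene:left expected px [229. 231.]
   [539.7  -2.   44.   20.9   4.6] joint if wing 1.6
scene:right expected px [186. 275.]
   [ 554.6 -128.8   42.2   18.2   -2. ] joint if wing 1.72
pos [0.6324 0.2419 0.2101] rot [ 1.7994e+02  3.0000e-02 -7.9100e+00] shift mm [ -6.8  -3.1 104.9] turn z rad 0.002 t 21.7667 q7 -113.8 w 0.0192
```

View pics/e_c.png

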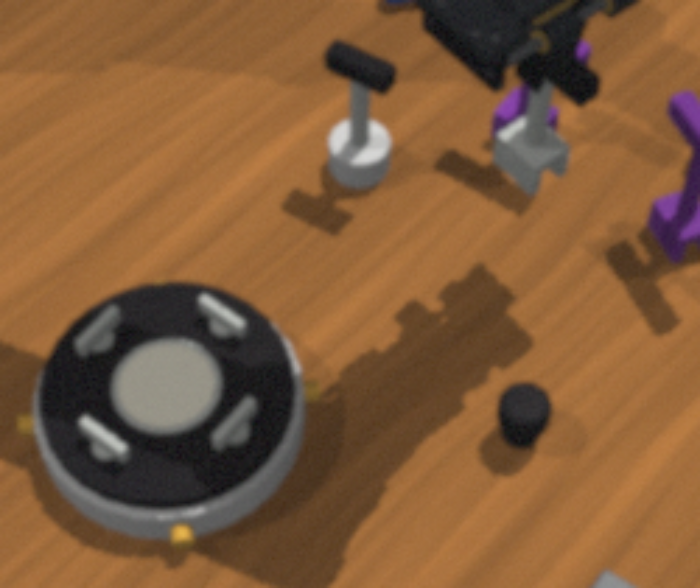

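All four wings lie along the rim: the turned ones are at crop (222,313) and (103,437). The wrench hangs upright over its spot. Setting it down.

```bash
python3 -m jog '[[-0.006,-0.003,0.015,0,0,0,0],[0,0,0.02,0,0,0,0],[0,0,0.02,0,0,0,0],[0,0,0.018,0,0,0,0],[0,0,0.012,0,0,0,0],[0,0,0.008,0,0,0,0],[0,0,0.006,0,0,0,0],[0,0,0,0,0,0,0],[0,0,0,0,0,0,0],[0,0,0,0,0,0,0]]'
python3 -c "
from h import *
goto(.6260,.2458,.1052,-8)"
```

```text
time_s: 22.6
tool_pos: [0.6278, 0.2475, 0.1128]
tool_rot: [-179.9, -0.1, -7.8]
force: [-0.3, -0.7, -3.7]
grip_width: 0.0194
grasp_force: 50.0
pos [0.6278 0.2475 0.1128] rot [-1.7993e+02 -1.0000e-01 -7.8100e+00] shift mm [-1.6  1.9  7.6] turn z rad 0.003 t 22.6 q7 -113.1 w 0.0194
```

```bash
python3 -m jog '[[0,0,0.003,0,0,0,0],[0,0,0.002,0,0,0,0],[0,0,0.0015,0,0,0,0],[0,0,0,0,0,0,0],[0,0,0,0,0,0,0]]'
python3 -m jog '[[0,0,0.001,0,0,0,0],[0,0,0,0,0,0,0],[0,0,0,0,0,0,0]]'
```

```text
time_s: 23.02
tool_pos: [0.6271, 0.2473, 0.1052]
tool_rot: [-180.0, -0.0, -7.8]
force: [0.4, -0.7, -2.2]
grip_width: 0.0196
grasp_force: 50.0
time_s: 23.27
tool_pos: [0.6274, 0.2473, 0.1051]
tool_rot: [-180.0, -0.1, -7.8]
force: [-1.5, -0.6, 5.6]
grip_width: 0.0195
grasp_force: 50.0
```

On the bench, since the force rose to +5.6 N. Releasing and retreating.

```bash
python3 -m jog '[[0,0,0,0,0,0,0.03],[0,0,0,0,0,0,0.03],[0,0,0,0,0,0,0.04],[0,0,0,0,0,0,0.065],[0,0,0,0,0,0,0.065],[0,0,0,0,0,0,0.065],[0,0,0,0,0,0,0.065],[0,0,0,0,0,0,0.065]]'
python3 -m jog '[[0,0,-0.01,0,0,0,0.065],[0,0,-0.02,0,0,0,0.065],[0,0,-0.03,0,0,0,0.065],[0,0,-0.03,0,0,0,0.065],[0,0,-0.03,0,0,0,0.065],[0,0,-0.02,0,0,0,0.065],[0,0,0,0,0,0,0.065],[0,0,0,0,0,0,0.065],[0,0,0,0,0,0,0.065],[0,0,0,0,0,0,0.065]]'
python3 sw.py f scene:left scene:right
python3 -c "
from h import *
im=cv2.imread('pics/f_scene.png'); cv2.imwrite('pics/f_c.png',cv2.resize(im[120:330,150:400],None,fx=2.8,fy=2.8))"
```

```text
time_s: 23.93
tool_pos: [0.627, 0.2473, 0.104]
tool_rot: [-180.0, -0.0, -7.8]
force: [-0.0, -0.1, -0.5]
grip_width: 0.0607
grasp_force: 0.0
time_s: 24.77
tool_pos: [0.6261, 0.2472, 0.2426]
tool_rot: [179.9, 0.1, -7.8]
force: [0.9, 0.5, -0.6]
grip_width: 0.0651
grasp_force: 0.0
scene:left expected px [229. 231.]
   [540.5  -1.9  42.4  20.9   4.6] joint if wing 1.6
scene:right expected px [186. 275.]
   [ 555.1 -130.2   41.7   17.7    5.1] joint if wing 1.6
```

View pics/f_c.png

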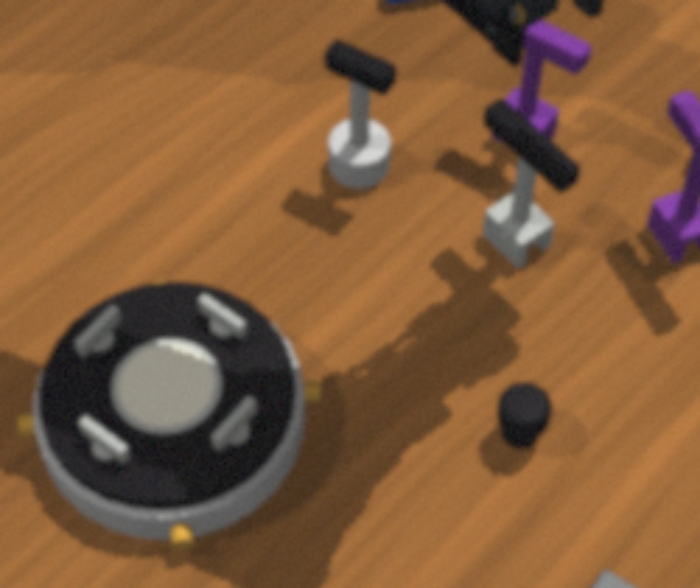

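The wrench stands upright and released at its old spot (crop 518,235), the gripper is clear, and all four wings lie along the rim. Handing in.

```bash
python3 -c "
from cell import env
print(env.sign_off())"
```

```text
the job is handed in; nothing more can be done
None
```

The job is handed in at about 25 s: both loose screws were turned half way (about 0.77 rad each) and then home (about 1.6 rad each), and the wrench stands upright and released at its starting spot; the judge's verdict was not shown.

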